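# Walk the full flour bin back onto its mat

## Robot

A 6-joint arm with a two-finger parallel gripper is mounted at the origin on a cart in front of the work surface, level with it; the furniture and walls round the work are solid. World frame = base frame: x ahead of the robot, y to its left, z up, the work surface at z = 0. Lengths are in m, angles in degrees, forces in N, time in s.
With the tool pointing down it reaches from about 0.325 to 1 m from the base axis. Payload 5.1 kg.
Tool frame: the origin (TCP) lies between the finger pads; the fingertips stand 19 mm ahead of it and the grasp point (between the pads) is the TCP; z points along the fingers, y is the line along which they close (so a half turn about z gives the same grasp; the last joint's range is limited). The gripper opens to 85 mm and grips with 20 to 120 N. Pads are 22 mm wide; open, the fingers measure 114 mm over their backs; the gripper's body (76 mm by 85 mm) begins 54 mm behind the grasp point. The pads swing forward as they close: fully open they stand 13 mm farther back than shut.
Start: joints at [-81.566, 7.093, 94.555, -0, 78.352, -4.733], TCP at [0.148, -0.633, 0.25] pointing down, gripper open.
Joint ranges: [-149.61, 149.61], [-58.7, 133.49], [1.44, 155.28], [-77.14, 257.14], [18.33, 153.61], [-166.67, 166.67]. Speed limits (degrees/s): [147.25, 147.25, 180, 180, 180, 180].

## Interface

Orientations are given as [roll, pitch, yaw] about the fixed x, y, z axes, in that order (R = Rz(yaw) Ry(pitch) Rx(roll)).
In Python, from cell import telemetry, optics, workorder gives the robot as it stands.
- The arm moves only by the tool carry_out, never from a script. Its argument "deltas" is a list that holds one entry, the list of rows, each a list of 5 numbers: the shift along the tool's x, y, z in mm, then the turn about the tool's z in degrees, then the opening, from 0 (shut) to 1 (fully open). A call has 1 to 20 rows; each row shifts and turns the commanded pose from where the row before left it, along the tool's axes as they then stand; what a row does not reach is not made up. A row lasts 1/12 s, in which the tool goes at most 41.7 mm and 7.16 degrees, less where a joint would pass 70% of its speed; a pose out of reach is approached as far as the arm can. A call is refused whole if a number of a shift passes 41.7 or a number of a turn 7.16, either way. A call with a gripper value outside its range is refused whole. The fingers move at their own pace and stop on an object; "squeeze" is the grip in N (left out, the last holds). Time passes only in rows, so rows that do not move let the fingers close. It gives the time, the measured TCP pose, the force, the opening and the grip force at its end, in the units of the state.
- telemetry.get_state(): the state, without advancing time (a new reading comes with each control period).
- optics.grab_frame(name): name is "scene" or "top"; returns a dict with "image" (420x560x3 uint8, red, green, blue), "range_z" (420x560 float32, m along the optical axis (not along the pixel's ray), 0 where there is no reading), "intrinsics" (3x3 intrinsics, pixels), "camera_from_world" (4x4, takes a point from world to camera coordinates). Camera axes: x right, y down, z forward; pixel columns grow to the right and rows downward; lengths in m; the calibration is good to about 2 mm. A picture is of the moment at which its call begins.
- workorder.finish_job(): hands the job in; it is judged then, once.
The state is a dict: "clock": time; "joints": joint angles; "qvel": joint speeds; "tau": joint torques, N m; "tool_pos": TCP position; "eef_rot": TCP orientation; "wrist_force": force on the tool from outside, world axes, zero at the start; "torque": the same for the moment, N m; "gripper_width": finger opening in m; "grasp_force": force on a finger pad.
Only numpy, scipy, OpenCV 4.12 (cv2) and the standard library are available. Lean on these libraries where they do the work, as an engineer would, in place of code of your own. Each camera call takes 0.05 s, during which the arm holds its last target. There are 200 camera calls.

## Task

The tall metal flour bin is full: walk it onto its cork mat without lifting it clear of the worktop or dragging it along flat. Lean it at least 20 degrees to the left and, pivoting on a left-hand bottom corner, swing its right side forward and set it down; then lean it just as far to the right and, pivoting on a right-hand bottom corner that has come over the mat, swing the left side up level. Leave it upright, wholly on the mat and square to it, set down gently, with the mug, tin and fork where they are.

Things in the scene. Friction and masses are not known exactly. Their poses are not given: they have to be found in the camera images.
- bin_center (a point): Centre of the flour bin, half-way up (97.5 mm above its underside): a loose plain metal box with a fixed wooden lid, 90 mm deep (its x, forward, the way it is to walk) by 120 mm wide (its y, to its left) by 195 mm high in all (its z, up). Metal to 140 mm, lid (92 x 122 mm) to 156 mm, bar handle above. At the start it stands upright and its far part overlaps the near part of the mat.
- bin_handle (a point): Middle of the bin's wooden bar handle, over the centre of the lid, 186 mm above the underside: 84 mm long along the bin's x, 20 mm thick along its y (grip it across this), from 177 to 195 mm up, on a 12 mm long post at each end; free space of 21 mm between lid and bar.
- foot_left_far (a point): Left far bottom corner of the bin (+45, +60 mm from the middle of its underside; left = the bin's +y, far = its +x, away from the robot)
- foot_left_near (a point): Left near bottom corner of the bin (-45, +60 mm)
- foot_right_far (a point): Right far bottom corner of the bin (+45, -60 mm)
- foot_right_near (a point): Right near bottom corner of the bin (-45, -60 mm)
- mat: Thin rectangular cork mat with a narrow dark wooden border, let in flush with the worktop (nothing catches on it), fixed: 130 mm along its x (forward) by 160 mm along its y (left), border 2 mm more all round. Origin at its centre on the worktop. The bin's final place is at its centre, x axes parallel, which leaves 20 mm of mat on each side.
- spot_left_far (a point): Point of the mat where the bin's left far corner belongs (+45, +60 mm)
- spot_left_near (a point): Point of the mat for the left near corner (-45, +60 mm)
- spot_right_far (a point): Point of the mat for the right far corner (+45, -60 mm)
- spot_right_near (a point): Point of the mat for the right near corner (-45, -60 mm)
- mug: Green mug close to the mat (another stands far back on the left), 65 x 91 x 52 mm high, bystander to the left of the mat. Origin at the centre of its underside
- tin: Food tin, 57 mm across, 72 mm high, bystander to the right. Origin at the centre of its underside
- fork: Fork lying flat, 193 x 26 x 15 mm, bystander to the left in front. Origin at its middle, underside
- flour_bin: The flour bin itself (see bin_center); origin at the middle of its underside, same axes. 0.65 to 0.95 kg, centre of mass about 80 mm up; balances on a side edge at about 37 degrees. At the start it stands about 75 mm (67 to 83) behind its final place along the mat's x, towards the robot, and 20 to 34 mm to the right of it, turned by at most 6 degrees against the mat.
Things that resemble listed ones, but are neither listed nor needed, are in the scene too. What is shaped like the flour_bin but yellow is not meant.

How it is judged:
By the outcome, as a careful person would: the job done as asked, in the order asked, and still so for the second after the job is handed in, with the robot touching nothing.
It also fails if it takes over 72 s, if anything falls off the work surface, if the arm or the gripper's body presses on something with over 40 N, if the wrist force passes 120 N, or if a joint passes its speed limit or range.

## Working session

There is one attempt and no reset: what is moved stays moved. The work goes in short steps, Python scripts to look and compute and a tool call to move; the robot and the scene stay as the last step left them, time stands still between calls to the robot, and variables do not carry over. Pictures are saved under pics/ and viewed, at most 10 in all, crops included, and the job is handed in when it is done.

Besides the shell and the picture viewer there is one more tool, called after "Request:" as a command line: name --argument value ..., lists and objects as JSON in quotes. carry_out: Moves the arm, as the interface text tells. Its arguments: {"type":"object","properties":{"deltas":{"type":"array"},"squeeze":{"type":"number"}},"required":["deltas"]}

```bash
ls; mkdir -p pics
python3 - <<'E'
from cell import telemetry, optics
import cv2,numpy as np
print(telemetry.get_state())
for n in("scene","top"):
    f=optics.grab_frame(n); cv2.imwrite(f"pics/{n}0.png",f["image"][:,:,::-1]); np.savez(f"{n}0.npz",**f)
    print(n,f["intrinsics"].tolist(),np.round(f["camera_from_world"],4).tolist())
E
```

```text
pics
{'clock': 0.0, 'joints': array([-8.15678760e+01,  7.13632359e+00,  9.46340866e+01, -3.23881424e-04,
        7.83511919e+01, -4.73400419e+00]), 'qvel': array([ 0.05306062,  0.04728339, -0.03774763, -0.03112486,  0.04678674,
       -0.08611214]), 'tau': array([ 1.05114075e-03, -4.23613036e+01, -3.65448654e+01, -1.83019006e-05,
        6.96549730e-03,  8.64315894e-06]), 'tool_pos': array([ 0.14792552, -0.63236078,  0.24902098]), 'eef_rot': array([-1.79878787e+02, -9.71982016e-03,  1.31661836e+01]), 'wrist_force': array([-0.2647646 , -0.16092452, -0.4177891 ]), 'torque': array([ 0.03352971,  0.01457516, -0.02627442]), 'grasp_force': 0.0, 'gripper_width': 0.08506823026702691}
scene [[434.50443743372307, 0.0, 282.9842692935337], [0.0, 434.50443743372307, 205.78257796748215], [0.0, 0.0, 1.0]] [[0.9515, 0.3075, -0.0121, -0.5723], [0.1581, -0.5224, -0.8379, 0.1088], [-0.264, 0.7953, -0.5457, 1.1117], [0.0, 0.0, 0.0, 1.0]]
top [[443.8512062232144, 0.0, 287.4486313126038], [0.0, 443.8512062232144, 205.8084496760063], [0.0, 0.0, 1.0]] [[-0.3314, -0.9433, 0.0174, 0.3169], [-0.7307, 0.2449, -0.6373, 0.4483], [0.5969, -0.2239, -0.7704, 1.0152], [0.0, 0.0, 0.0, 1.0]]
```

View pics/scene0.png

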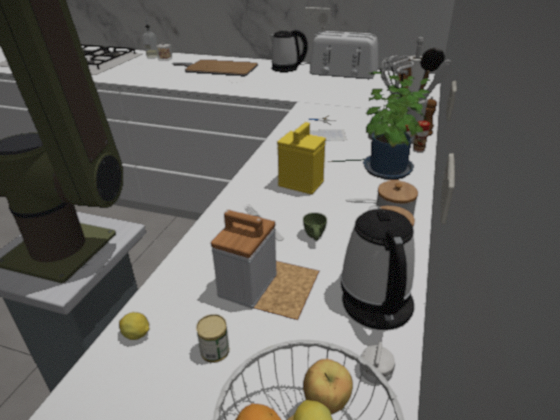

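View pics/top0.png

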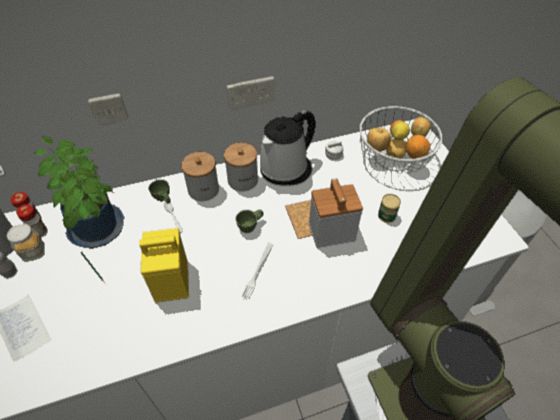

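Scene: grey bin at about (245,262), mat at (287,288), tin (212,338), mug (315,227). Top: bin (335,215), mat (303,218), mug (248,222), tin (390,208), fork (258,270).

```bash
cat > h.py <<'E'
import numpy as np,cv2
from cell import telemetry, optics
def cloud(f):
    K,T,d=f["intrinsics"],f["camera_from_world"],f["range_z"]
    v,u=np.mgrid[:d.shape[0],:d.shape[1]]
    P=np.stack([(u-K[0,2])/K[0,0]*d,(v-K[1,2])/K[1,1]*d,d],-1)
    W=(P-T[:3,3])@T[:3,:3]; W[d==0]=9
    return W
def rect(f,x0,x1,y0,y1,z=0,s=1000):
    """orthophoto of plane z: row=(x1-x)*s, col=(y1-y)*s"""
    K,T=f["intrinsics"],f["camera_from_world"]
    H=K@np.c_[T[:3,0],T[:3,1],T[:3,3]+z*T[:3,2]]
    A=np.array([[0,-1/s,x1],[-1/s,0,y1],[0,0,1]])
    return cv2.warpPerspective(f["image"],np.linalg.inv(H@A),(int((y1-y0)*s),int((x1-x0)*s)))
E
python3 - <<'E'
from h import *
x=[]
for n in("scene","top"):
    f=dict(np.load(n+"0.npz")); W=cloud(f); hsv=cv2.cvtColor(f["image"],cv2.COLOR_RGB2HSV)
    u0={"scene":(190,330,200,320),"top":(280,370,170,260)}[n]
    m=np.zeros(W.shape[:2],bool); m[u0[2]:u0[3],u0[0]:u0[1]]=1
    for lo,hi,nm in((.148,.164,"lid"),(.185,.205,"bar"),(.02,.13,"body")):
        p=W[m&(W[...,2]>lo)&(W[...,2]<hi)]
        if nm=="bar": p=p
        r=cv2.minAreaRect((p[:,:2]*1000).astype(np.float32)); print(n,nm,len(p),p.mean(0).round(4),np.round(r[0],1),np.round(r[1],1),round(r[2],2))
    g=m&(abs(W[...,2])<.006)&(hsv[...,1]>60); p=W[g]; print("mat",p.min(0),p.max(0))
    x.append(f)
c=W[g].mean(0); print(c)
c=np.r_[.0,0,0]+c
ims=[rect(f,c[0]-.15,c[0]+.15,c[1]-.2,c[1]+.2) for f in x]
print("x1,y1",c[0]+.15,c[1]+.2)
cv2.imwrite("pics/ortho.png",np.hstack(ims)[:,:,::-1])
E
```

```text
scene lid 1282 [ 0.5152 -0.0049  0.155 ] [511.6  14.7] [125.3  91.5] 83.21
scene bar 338 [0.5135 0.0114 0.1922] [511.3  15. ] [21.8 84.3] 83.06
scene body 3028 [0.5384 0.0153 0.0701] [540.  61.] [459.9 102.5] 74.26
mat [ 0.54625345 -0.04848421 -0.00355504] [0.6539501  0.11612595 0.00470561]
top lid 1016 [0.5069 0.0227 0.1551] [511.9  18.7] [124.3  94.4] 83.49
top bar 203 [0.5084 0.0202 0.193 ] [510.4  18.4] [20.9 86.5] 83.88
top body 1495 [0.5297 0.0436 0.0715] [595.8  44.6] [294.9 116.2] 9.76
mat [ 0.51999829  0.03241488 -0.00542369] [0.65419279 0.12036066 0.00575083]
[5.93044531e-01 8.71568719e-02 3.24085237e-04]
x1,y1 0.743044530735838 0.28715687191048717
```

View pics/ortho.png

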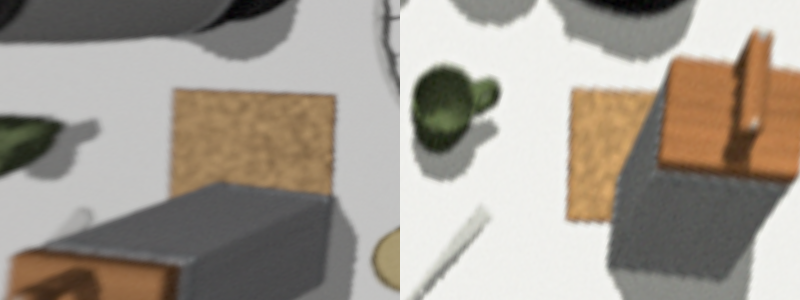

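Ortho (1 mm/px): the mat's far edge runs (171,88)–(335,95) in the scene view. Its left edge runs (571,89)–(567,220) in the top view, so the mat is yawed about −2° and the bin about −6.6°. I'll refine this with line fits and measure the neighbours.

Run:
```python
from h import *
X1,Y1=.743,.2872
def mask(n):
    f=dict(np.load(n+"0.npz")); im=rect(f,X1-.3,X1,Y1-.4,Y1)
    h=cv2.cvtColor(im,cv2.COLOR_RGB2HSV); return (h[...,1]>70)&(h[...,0]<25),f
def w(c,r): return np.array([X1-(r+.5)/1000,Y1-(c+.5)/1000])
m,f=mask("scene")
far=[w(c,np.argmax(m[60:130,c])+60-.5) for c in range(180,326)]
lft=[w(np.argmax(m[r,140:200])+140-.5,r) for r in range(96,180)]
rgt=[w(345-np.argmax(m[r,300:346][::-1])+.5,r) for r in range(102,180)]
m,g=mask("top")
lft2=[w(np.argmax(m[r,140:200])+140-.5,r) for r in range(96,215)]
far2=[w(c,np.argmax(m[60:130,c])+60-.5) for c in range(176,240)]
ner2=[w(c,240-np.argmax(m[180:241,c][::-1])+.5) for c in range(174,205)]
for k,p in dict(far=far,lft=lft,rgt=rgt,lft2=lft2,far2=far2,ner2=ner2).items():
    v=cv2.fitLine(np.array(p,np.float32),cv2.DIST_HUBER,0,.001,.001).ravel()
    print(k,round(float(np.degrees(np.arctan2(v[1],v[0]))),2),v[2:].round(4))
for n,q,nm,b in((0,f,"tin",(190,235,310,365)),(1,g,"tin",(375,405,188,225)),(1,g,"mug",(232,268,205,238)),(0,f,"mug",(300,330,208,245))):
    W=cloud(q)[b[2]:b[3],b[0]:b[1]].reshape(-1,3); W=W[(W[:,2]>.012)&(W[:,2]<.1)]
    print(nm,n,np.percentile(W,[3,97],axis=0).round(3).tolist())
```

```text
far 87.94 [0.6499 0.0321]
lft -1.89 [0.605  0.1132]
rgt -2.23 [ 0.6052 -0.0457]
lft2 -2.18 [0.5875 0.1172]
far2 87.07 [0.6513 0.0732]
ner2 87.52 [0.5225 0.0991]
tin 0 [[0.494, -0.198, 0.015], [0.545, -0.146, 0.071]]
tin 1 [[0.49, -0.191, 0.016], [0.541, -0.14, 0.073]]
mug 1 [[0.578, 0.2, 0.014], [0.638, 0.278, 0.052]]
mug 0 [[0.578, 0.194, 0.017], [0.635, 0.278, 0.052]]
```

Request:
carry_out --deltas '[[[25,-27.5,0,0,0.5],[25,-27.5,0,0,0.5],[25,-27.5,0,0,0.5],[25,-27.5,0,0,0.5],[25,-27.5,0,0,0.5],[25,-27.5,0,0,0.5],[25,-27.5,0,0,0.5],[25,-27.5,0,0,0.5],[25,-27.5,0,0,0.5],[25,-27.5,0,0,0.5],[25,-27.5,0,0,0.5],[25,-27.5,0,0,0.5],[25,-27.5,0,0,0.5],[25,-27.5,0,0,0.5],[25,-27.5,0,0,0.5],[25,-27.5,0,0,0.5],[25,-27.5,0,0,0.5],[25,-27.5,0,0,0.5],[25,-27.5,0,0,0.5],[25,-27.5,0,0,0.5]]]'

```text
clock: 1.77
tool_pos: [0.5099, 0.0185, 0.2499]
eef_rot: [180.0, 0.0, 13.2]
wrist_force: [0.3, -0.9, 0.4]
gripper_width: 0.0426
grasp_force: 0.0
```

Request:
carry_out --deltas '[[[0,0,0,5,0.5],[0,0,0,5,0.5],[0,0,0,5,0.5],[0,0,0,4.8,0.5],[0,0,0,0,0.5],[0,0,0,0,0.5]]]'

```text
clock: 2.27
tool_pos: [0.5094, 0.0166, 0.2499]
eef_rot: [180.0, 0.0, -6.5]
wrist_force: [0.2, -0.1, -0.1]
gripper_width: 0.0427
grasp_force: 0.0
```

Request:
carry_out --deltas '[[[2,0,12,0,0.5],[0,0,12,0,0.5],[0,0,12,0,0.5],[0,0,12,0,0.5],[0,0,11,0,0.5],[0,0,0,0,0.5],[0,-4,0,0,0.5],[0,-4,0,0,0.5],[0,-3,0,0,0.5],[0,-3,0,0,0.5],[0,-3,0,0,0.5],[0,-3,0,0,0.5],[0,-3,0,0,0.5],[0,0,0,0,0.5]]]'

```text
clock: 3.43
tool_pos: [0.5147, 0.0394, 0.1919]
eef_rot: [180.0, -0.1, -6.6]
wrist_force: [0.4, -4.3, 2.4]
gripper_width: 0.0425
grasp_force: 1.8
```

```bash
cat > look.py <<'E'
from h import *
import sys
k=sys.argv[1]
fs=[optics.grab_frame(n) for n in("scene","top")]
for n,f in zip(("s","t"),fs): np.savez(f"{n}{k}.npz",**f)
a=cv2.resize(fs[0]["image"][180:340,170:350],None,fx=2.2,fy=2.2,interpolation=cv2.INTER_CUBIC)
b=cv2.resize(fs[1]["image"][130:290,250:430],None,fx=2.2,fy=2.2,interpolation=cv2.INTER_CUBIC)
cv2.imwrite(f"pics/{k}.png",np.hstack([a,b])[:,:,::-1])
s=telemetry.get_state(); print(s["tool_pos"],s["eef_rot"][2],s["wrist_force"],s["torque"],s["gripper_width"],s["grasp_force"])
E
python3 look.py a
```

```text
[0.51450007 0.0390969  0.19159089] -6.616058900697483 [-0.06449825 -4.00524002  2.85281692] [-0.67613941 -0.01268952  0.04728753] 0.04278352777412359 1.793058521579951
```

View pics/a.png

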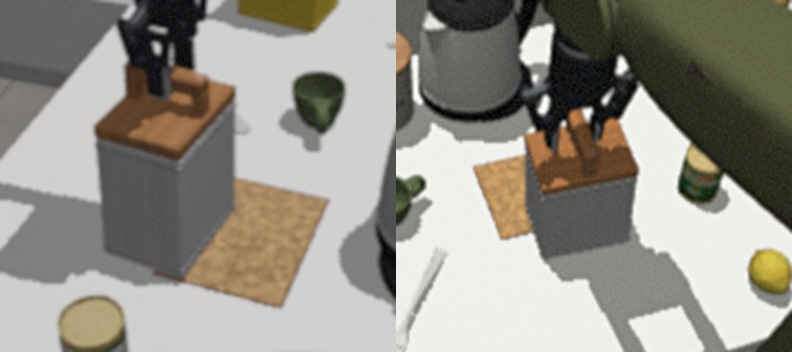

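The fingers straddle the bar (left crop around (175,90)) and the bin has begun to lean slightly. I'll make a box-fit pose estimator to check for sliding.

```bash
cat > fit.py <<'E'
from h import *
import sys
from scipy.optimize import least_squares
from scipy.spatial.transform import Rotation as R
def sdf(p,c,h):
    q=abs(p-c)-h; return np.linalg.norm(np.maximum(q,0),axis=1)+np.minimum(q.max(1),0)
def model(p): return np.minimum(sdf(p,[0,0,.07],[.045,.06,.07]),sdf(p,[0,0,.148],[.046,.061,.008]))
def points(k):
    out=[]
    for n,dy in(("s",.00175),("t",-.00175)):
        W=cloud(dict(np.load(f"{n}{k}.npz"))).reshape(-1,3)+[0,dy,0]
        out.append(W[(W[:,2]>.006)&(W[:,2]<.22)])
    return np.vstack(out)
def fit(k,x0):  # x: underside mid x,y,z (m), rotvec-as euler ZYX: yaw, pitch, roll deg
    P=points(k); x=np.array(x0,float)
    loc=lambda x:R.from_euler("ZYX",x[3:],degrees=True).inv().apply(P-x[:3])
    for t in(.02,.01,.006):
        q=loc(x); sel=(abs(model(q))<t)&(q[:,2]<.159)&~((abs(q[:,1])<.04)&(q[:,2]>.157))
        P0=P[sel]
        f=lambda x:model(R.from_euler("ZYX",x[3:],degrees=True).inv().apply(P0-x[:3]))*1000
        x=least_squares(f,x,loss="soft_l1",x_scale=[.01,.01,.01,5,5,5]).x
    return x,len(P0),np.abs(f(x)).mean()
def report(k,x0):
    x,n,e=fit(k,x0); r=R.from_euler("ZYX",x[3:],degrees=True)
    print("mid",(x[:3]*1000).round(1),"yaw pitch roll",x[3:].round(2),"lean",np.degrees(np.arccos(r.as_matrix()[2,2])).round(1),n,e.round(2))
    for nm,c in dict(LF=(45,60),LN=(-45,60),RF=(45,-60),RN=(-45,-60)).items():
        w=x[:3]*1000+r.apply([*c,0]); d=w[:2]-[585,36.3]; a=np.radians(-2.2)
        print(nm,w.round(1),"mat",np.round([d[0]*np.cos(a)+d[1]*np.sin(a),-d[0]*np.sin(a)+d[1]*np.cos(a)],1))
    return x
if __name__=="__main__": report(sys.argv[1],[float(v) for v in sys.argv[2:8]])
E
for n in scene:s0 top:t0; do cp ${n%:*}0.npz ${n#*:}.npz; done
python3 fit.py 0 .511 .017 0 -6.6 0 0; python3 fit.py a .511 .017 0 -6.6 0 -3
```

```text
mid [511.4  17.8  -1. ] yaw pitch roll [-6.84 -0.02 -0.09] lean 0.1 6480 1.11
LF [563.2  72.   -1.1] mat [-23.1  34.8]
LN [473.9  82.7  -1.1] mat [-112.8   42.1]
RF [548.9 -47.2  -0.9] mat [-32.8 -84.8]
RN [459.6 -36.5  -0.9] mat [-122.5  -77.5]
mid [511.5  17.9   2.2] yaw pitch roll [-6.87 -0.11 -3.44] lean 3.4 6333 1.13
LF [563.3  71.9  -1.3] mat [-23.   34.8]
LN [474.   82.7  -1.4] mat [-112.7   42.1]
RF [549.  -47.    5.9] mat [-32.8 -84.6]
RN [459.7 -36.2   5.8] mat [-122.5  -77.3]
```

Request:
carry_out --deltas '[[[0,-4,-0.5,0,0.5],[0,-4,-0.5,0,0.5],[0,-4,-0.5,0,0.5],[0,-4,-0.5,0,0.5],[0,-4,-0.5,0,0.5],[0,-4,-0.5,0,0.5],[0,-4,-0.5,0,0.5],[0,-4,-0.5,0,0.5],[0,-4,-0.5,0,0.5],[0,-4,-0.5,0,0.5],[0,-4,0,0,0.5],[0,-4,0,0,0.5],[0,-4,0,0,0.5],[0,-4,0,0,0.5],[0,-4,0,0,0.5],[0,-4,0,0,0.5],[0,-4,0,0,0.5],[0,-4,0,0,0.5],[0,-4,0,0,0.5],[0,0,0,0,0.5]]]'

```text
clock: 5.2
tool_pos: [0.5229, 0.1154, 0.196]
eef_rot: [-180.0, 0.0, -6.6]
wrist_force: [0.1, -1.1, -0.2]
gripper_width: 0.0424
grasp_force: 0.6
```

```bash
python3 look.py b;python3 fit.py b .515 .03 0.025 -6.6 0 -24
```

```text
[0.52285032 0.11480006 0.19607696] -6.614643818842844 [-0.31443689 -0.7968465   0.11217969] [-0.118648   -0.00369636  0.04695875] 0.04265451020200255 0.4972812160849571
mid [512.1  23.7  25.3] yaw pitch roll [-6.93e+00 -1.00e-02 -2.67e+01] lean 26.7 6498 1.28
LF [563.3  71.5  -1.7] mat [-23.   34.3]
LN [473.9  82.3  -1.7] mat [-112.7   41.7]
RF [550.3 -35.   52.2] mat [-31.9 -72.5]
RN [461.  -24.1  52.2] mat [-121.6  -65.1]
```

Request:
carry_out --deltas '[[[0,0,0,0,0.46],[0,0,0,0,0.43],[0,0,0,0,0.4],[0,0,0,0,0.37],[0,0,0,0,0.34],[0,0,0,0,0.31],[0,0,0,0,0.28],[0,0,0,0,0.25],[0,0,0,0,0.2],[0,0,0,0,0.1],[0,0,0,0,0],[0,0,0,0,0]]]' --squeeze 20

```text
clock: 6.3
tool_pos: [0.5231, 0.1146, 0.1966]
eef_rot: [-180.0, -0.0, -6.6]
wrist_force: [-0.2, -1.4, 2.4]
gripper_width: 0.0244
grasp_force: 19.7
```

```bash
python3 look.py c;python3 fit.py c .515 .03 0.025 -6.6 0 -28
```

```text
[0.52317267 0.11463312 0.19656839] -6.634402460339563 [-0.28090952 -1.19849278  2.98665621] [-0.27059636  0.08499143 -0.01037428] 0.02448988470887815 19.75131891667843
mid [512.3  24.7  27.2] yaw pitch roll [-6.790e+00 -1.000e-02 -2.896e+01] lean 29.0 6408 1.25
LF [563.2  71.5  -1.9] mat [-23.1  34.4]
LN [473.9  82.2  -1.9] mat [-112.8   41.6]
RF [550.8 -32.7  56.2] mat [-31.5 -70.3]
RN [461.4 -22.1  56.2] mat [-121.2  -63.1]
```

Request:
carry_out --deltas '[[[-2,0,-0.5,0,0],[-2,0,-0.5,0,0],[0,0,0,0,0],[-1.6,-1.7,0,-2.4,0],[-1.6,-1.7,0,-2.4,0],[-1.6,-1.7,0,-2.4,0],[-1.6,-1.7,0,-2.4,0],[0,0,0,0,0]]]'

```text
clock: 7.07
tool_pos: [0.5127, 0.1223, 0.1968]
eef_rot: [180.0, 0.0, 3.0]
wrist_force: [2.2, -1.6, -2.2]
gripper_width: 0.0247
grasp_force: 20.1
```

```bash
python3 look.py d;python3 fit.py d .512 .025 0.027 3 -1 -28
```

```text
[0.51280301 0.12208501 0.19679701] 2.923764789491628 [ 1.41971434 -1.51619767 -2.21252108] [-0.40946477 -0.34949449  0.11776564] 0.02436224831734809 20.02369813621044
mid [520.1  31.5  27.2] yaw pitch roll [  3.21  -0.78 -29.17] lean 29.2 5731 1.25
LF [562.5  86.3  -1.5] mat [-24.4  49.1]
LN [472.6  81.3  -2.7] mat [-114.    40.6]
RF [567.5 -18.3  57. ] mat [-15.4 -55.3]
RN [477.7 -23.4  55.8] mat [-105.   -63.7]
```

Request:
carry_out --deltas '[[[-1.6,-1.7,0,-2.4,0],[-1.6,-1.7,0.2,-2.4,0],[-1.6,-1.7,0.2,-2.4,0],[-1.6,-1.7,0,-2.4,0],[-1.6,-1.7,0,-2.4,0],[-1.6,-1.7,0,-2.4,0],[-1.6,-1.7,0,-2.4,0],[-1.6,-1.7,0,-2.4,0],[0,0,0,0,0]]]'

```text
clock: 7.92
tool_pos: [0.4973, 0.1327, 0.1963]
eef_rot: [180.0, 0.1, 22.2]
wrist_force: [0.6, -2.8, -2.4]
gripper_width: 0.0247
grasp_force: 20.9
```

```bash
python3 look.py e;python3 fit.py e .53 .04 0.027 22 -1 -29
```

```text
[0.49752968 0.1326599  0.19633019] 22.07407594874026 [ 0.76246156 -3.44121694 -3.09758357] [-0.68188995 -0.23659144 -0.00527164] 0.024344665525065604 20.729700028896332
mid [532.4  47.5  26.8] yaw pitch roll [ 22.16   0.12 -29.64] lean 29.6 4555 1.15
LF [554.4 112.7  -3. ] mat [-33.5  75.2]
LN [471.   78.8  -2.8] mat [-115.5   38. ]
RF [593.8  16.2  56.4] mat [  9.6 -19.8]
RN [510.5 -17.8  56.6] mat [-72.4 -56.9]
```

Request:
carry_out --deltas '[[[-1.6,-1.6,0.3,-2.3,0],[-1.6,-1.6,0.2,-2.3,0],[-1.6,-1.6,0,-2.3,0],[-1.6,-1.6,0,-2.3,0],[-1.6,-1.6,0,-2.3,0],[0,0,0,0,0],[0,0,0,0,0]]]'

```text
clock: 8.6
tool_pos: [0.4872, 0.1363, 0.1962]
eef_rot: [180.0, 0.0, 33.6]
wrist_force: [1.4, -3.1, -2.5]
gripper_width: 0.0247
grasp_force: 21.1
```

```bash
python3 look.py f;python3 fit.py f .535 .05 0.027 33 0 -29
```

```text
[0.4871858  0.13633227 0.19618605] 33.58357952865095 [ 1.65703224 -3.50432794 -3.25062012] [-0.6797185  -0.41662086  0.01313851] 0.024447920376490406 21.1023860424757
mid [537.7  58.9  26.7] yaw pitch roll [ 33.4    0.15 -29.73] lean 29.7 4606 1.14
LF [546.5 127.2  -3.1] mat [-42.   89.3]
LN [471.4  77.6  -2.9] mat [-115.2   36.9]
RF [604.   40.3  56.4] mat [18.8  4.7]
RN [528.8  -9.3  56.6] mat [-54.4 -47.7]
```

View pics/f.png

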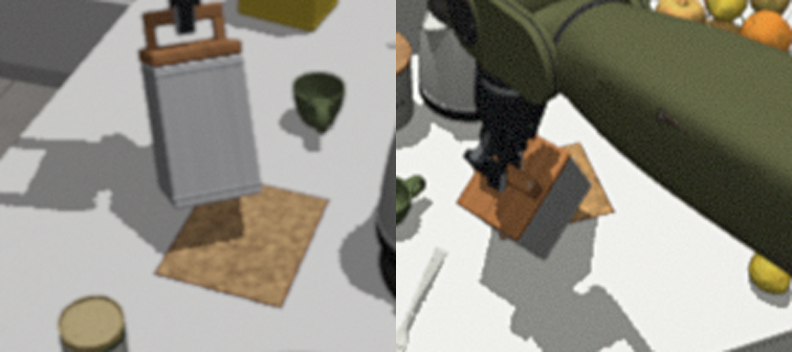

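The bin stands on its left edge at 29.7° lean and is yawed 33° (left crop (200,130)). The near-left corner stayed within about 5 mm. Now I set it down along the reverse arc.

Request:
carry_out --deltas '[[[0,6.8,-1.0,0,0],[0,6.8,-0.9,0,0],[0,6.8,-0.8,0,0],[0,6.8,-0.4,0,0],[0,6.8,-0.3,0,0],[0,6.8,0,0,0],[0,6.8,0.2,0,0],[0,6.8,0.5,0,0],[0,6.8,0.7,0,0],[0,6.8,0.9,0,0],[0,6.8,1.1,0,0],[0,0,0,0,0]]]'

```text
clock: 9.7
tool_pos: [0.5294, 0.073, 0.1964]
eef_rot: [179.9, 0.0, 33.6]
wrist_force: [0.4, -2.3, 0.2]
gripper_width: 0.0208
grasp_force: 21.0
```

```bash
python3 look.py g;python3 fit.py g .518 .03 0.007 33 0 -7
```

```text
[0.52896026 0.07373064 0.19649894] 33.636365142264516 [ 0.43401712 -2.88050373 -0.12703039] [-0.52587431 -0.17127161 -0.07605664] 0.02078988403273087 22.5583662930876
mid [541.4  53.4   6.3] yaw pitch roll [33.47  0.18 -7.3 ] lean 7.3 5473 1.14
LF [546.1 127.9  -1.5] mat [-42.4  90. ]
LN [471.   78.2  -1.2] mat [-115.5   37.5]
RF [611.8  28.6  13.8] mat [27.  -6.6]
RN [536.7 -21.   14.1] mat [-46.1 -59.1]
```

Request:
carry_out --deltas '[[[0,2.5,0.5,0,0],[0,2.5,0.6,0,0],[0,2,0.5,0,0],[0,2,0.5,0,0],[0,2,0.6,0,0],[0,2,0.6,0,0],[0,2,0.6,0,0],[0,1.5,0.4,0,0],[0,1.5,0.4,0,0],[0,1.5,0.4,0,0],[0,1,0.3,0,0],[0,1,0.3,0,0],[0,0.5,0.2,0,0],[0,0,0,0,0]]]'

```text
clock: 10.97
tool_pos: [0.5407, 0.0559, 0.1903]
eef_rot: [-180.0, 0.0, 33.7]
wrist_force: [0.2, -2.2, -1.1]
gripper_width: 0.0198
grasp_force: 19.9
```

```bash
python3 look.py h;python3 fit.py h .541 .053 0.000 33 0 0
```

```text
[0.54067148 0.05600557 0.19028656] 33.66712514761633 [-0.07950793 -2.07185994 -1.73051776] [-0.36091482 -0.01545856 -0.00471458] 0.01963360963124614 20.028457939624786
mid [541.7  53.    0. ] yaw pitch roll [33.64  0.2  -1.19] lean 1.2 5432 1.14
LF [546.  127.8  -1.4] mat [-42.5  90. ]
LN [471.   78.   -1.1] mat [-115.5   37.3]
RF [612.4  27.9   1.1] mat [27.7 -7.3]
RN [537.5 -21.9   1.4] mat [-45.2 -60. ]
```

Request:
carry_out --deltas '[[[0,1,0.3,0,0],[0,1,0.3,0,0],[0,1,0.3,0,0],[0,0.6,0.2,0,0],[0,0.3,0.1,0,0],[0,0,0,0,0],[0,0,0,0,0],[0,0,0,0,0.24],[0,0,0,0,0.26],[0,0,0,0,0.29],[0,0,0,0,0.34],[0,0,0,0,0.4],[0,0,0,0,0.45],[0,0,0,0,0.5],[0,0,0,0,0.5]]]'

```text
clock: 12.32
tool_pos: [0.543, 0.0527, 0.1893]
eef_rot: [180.0, -0.0, 33.7]
wrist_force: [-0.3, 0.7, 1.6]
gripper_width: 0.0427
grasp_force: 0.0
```

```bash
python3 look.py i;python3 fit.py i .541 .053 0.000 33 0 0
```

```text
[0.54299294 0.05268706 0.18933511] 33.664729626557595 [ 0.63031099 -1.23945861  0.18437553] [ 0.0104453  -0.01426362  0.03861159] 0.04299343963293004 0.0
mid [541.9  53.   -1. ] yaw pitch roll [33.71  0.04 -0.15] lean 0.2 5358 1.17
LF [546.  127.9  -1.2] mat [-42.5  90. ]
LN [471.2  77.9  -1.2] mat [-115.4   37.2]
RF [612.6  28.   -0.9] mat [27.9 -7.2]
RN [537.7 -21.9  -0.8] mat [-45. -60.]
```

Request:
carry_out --deltas '[[[0,0,-2,0,0.5],[0,4,0,0,0.5],[0,4,0,0,0.5],[0,3,0,0,0.5],[0,3,0,0,0.5],[0,3,0,0,0.5],[0,3,0,0,0.5],[0,3,-0.5,0,0.5],[0,4,-0.5,0,0.5],[0,4,-0.5,0,0.5],[0,4,-0.5,0,0.5],[0,4,-0.5,0,0.5],[0,4,-0.5,0,0.5],[0,4,-0.5,0,0.5],[0,4,-0.5,0,0.5],[0,4,-0.5,0,0.5],[0,0,0,0,0.5]]]'

```text
clock: 13.83
tool_pos: [0.5739, 0.0061, 0.1958]
eef_rot: [180.0, 0.0, 33.6]
wrist_force: [-0.6, 2.3, 1.5]
gripper_width: 0.0431
grasp_force: 1.0
```

```bash
python3 look.py j;python3 fit.py j .541 .053 0.01 33 0 14
```

```text
[0.57348635 0.00671493 0.19567965] 33.64651235953308 [-0.92828795  2.19124725  1.15724892] [ 0.31081256  0.16796881 -0.04936525] 0.04258188585797142 1.0632037720642984
mid [542.8  51.5  13.1] yaw pitch roll [33.69  0.1  13.89] lean 13.9 5209 1.16
LF [547.9 124.9  27.4] mat [-40.4  87.2]
LN [473.1  75.   27.6] mat [-113.3   34.4]
RF [612.5  28.   -1.4] mat [27.8 -7.3]
RN [537.6 -21.9  -1.2] mat [-45.1 -60. ]
```

Request:
carry_out --deltas '[[[0,4,-0.4,0,0.5],[0,4,-0.3,0,0.5],[0,4,0,0,0.5],[0,4,0,0,0.5],[0,4,0,0,0.5],[0,4,0,0,0.5],[0,4,0,0,0.5],[0,4,0,0,0.5],[0,4,0,0,0.5],[0,3,0,0,0.5],[0,2.5,0,0,0.5],[0,0,0,0,0.5]]]'

```text
clock: 14.93
tool_pos: [0.5966, -0.0281, 0.1962]
eef_rot: [-180.0, 0.0, 33.6]
wrist_force: [-1.2, 0.9, -0.6]
gripper_width: 0.0425
grasp_force: 0.5
```

Request:
carry_out --deltas '[[[0,0,0,0,0.46],[0,0,0,0,0.43],[0,0,0,0,0.4],[0,0,0,0,0.37],[0,0,0,0,0.34],[0,0,0,0,0.31],[0,0,0,0,0.28],[0,0,0,0,0.25],[0,0,0,0,0.2],[0,0,0,0,0.1],[0,0,0,0,0],[0,0,0,0,0]]]' --squeeze 20

```text
clock: 15.93
tool_pos: [0.5966, -0.0276, 0.1967]
eef_rot: [180.0, -0.0, 33.7]
wrist_force: [-0.9, 0.9, 1.7]
gripper_width: 0.0246
grasp_force: 19.7
```

```bash
python3 look.py k;python3 fit.py k .541 .053 0.027 33 0 29
```

```text
[ 0.59656513 -0.02762997  0.19673404] 33.665659618654786 [-0.85756133  0.33630271  1.88281396] [0.30314498 0.20592657 0.02891629] 0.02431445860663124 19.75108489394188
mid [546.1  46.6  26.8] yaw pitch roll [33.72  0.05 28.57] lean 28.6 4685 1.25
LF [554.3 115.5  55.4] mat [-33.8  77.9]
LN [479.4  65.5  55.5] mat [-106.6   25.1]
RF [612.7  27.8  -2. ] mat [28.  -7.5]
RN [537.9 -22.2  -1.9] mat [-44.9 -60.3]
```

Request:
carry_out --deltas '[[[-1,0,0,0,0],[-1,0,0,0,0],[-1.6,1.8,0,2.4,0],[-1.6,1.8,0,2.4,0],[-1.6,1.8,0,2.4,0],[-1.6,1.8,0,2.4,0],[-1.6,1.8,0,2.4,0],[-1.6,1.8,0,2.4,0],[-1.6,1.8,0,2.4,0],[-1.6,1.8,0,2.4,0],[0,0,0,0,0]]]'

```text
clock: 16.95
tool_pos: [0.5886, -0.0467, 0.1956]
eef_rot: [-179.9, 0.1, 14.4]
wrist_force: [-0.5, 3.0, -0.3]
gripper_width: 0.0248
grasp_force: 22.3
```

```bash
python3 look.py l;python3 fit.py l .555 .043 0.027 14 0 29
```

```text
[ 0.58870755 -0.04657233  0.19566489] 14.50984567436937 [-0.73044641  3.16675185 -1.22912171] [ 1.0014494   0.32273518 -0.03284653] 0.02433871367187452 22.300586700439453
mid [564.9  45.   28.9] yaw pitch roll [14.4   0.15 30.52] lean 30.5 4842 1.21
LF [595.7 106.3  59.2] mat [ 8.  70.3]
LN [508.5  83.9  59.4] mat [-78.2  44.6]
RF [621.3   6.1  -1.7] mat [ 37.4 -28.8]
RN [534.1 -16.3  -1.5] mat [-48.9 -54.5]
```

Request:
carry_out --deltas '[[[-1.5,1.8,-0.4,2.4,0],[-1.5,1.8,-0.4,2.4,0],[-1.5,1.8,-0.4,2.4,0],[-1.5,1.8,-0.3,2.4,0],[0,0,0,0,0]]]'

```text
clock: 17.47
tool_pos: [0.5839, -0.0552, 0.1964]
eef_rot: [-180.0, 0.1, 4.9]
wrist_force: [-1.0, 2.7, -5.1]
gripper_width: 0.0247
grasp_force: 20.8
```

```bash
python3 look.py m;python3 fit.py m .572 .043 0.028 5 0 30
```

```text
[ 0.58421234 -0.05507962  0.19669629] 4.964689546561758 [ 0.16321425  3.25618327 -5.02196116] [0.50397141 0.11820202 0.05735262] 0.024621235186535948 20.218763127923012
mid [575.4  36.5  27.9] yaw pitch roll [ 4.95  0.08 29.53] lean 29.5 5133 1.25
LF [615.8  92.4  57.5] mat [28.6 57.2]
LN [526.1  84.6  57.6] mat [-60.7  46. ]
RF [624.7 -11.6  -1.7] mat [ 41.5 -46.4]
RN [535.1 -19.4  -1.6] mat [-47.8 -57.6]
```

Request:
carry_out --deltas '[[[-1.4,1.8,0,2.4,0],[-1.4,1.8,0,2.4,0],[-1.4,1.8,0,2.4,0],[0,0,0,0,0]]]'

```text
clock: 17.9
tool_pos: [0.5804, -0.0611, 0.197]
eef_rot: [180.0, 0.1, -2.3]
wrist_force: [-0.4, 2.4, -5.1]
gripper_width: 0.0243
grasp_force: 19.9
```

```bash
python3 look.py n;python3 fit.py n .582 .034 0.028 -2 0 29
```

```text
[ 0.5806158  -0.06090649  0.19723066] -2.225639950352356 [-0.0507427   2.35114818 -5.73907355] [0.28151225 0.00856314 0.00975163] 0.024186265335075022 19.948057606816292
mid [583.   28.4  27.5] yaw pitch roll [-2.16  0.07 28.71] lean 28.7 5727 1.19
LF [630.   79.3  56.2] mat [43.3 44.7]
LN [540.1  82.7  56.3] mat [-46.7  44.6]
RF [626.  -25.9  -1.4] mat [ 43.3 -60.6]
RN [536.  -22.5  -1.3] mat [-46.7 -60.6]
```

Request:
carry_out --deltas '[[[0,-6.8,-0.6,0,0],[0,-6.8,-0.6,0,0],[0,-6.8,-0.7,0,0],[0,-6.8,-0.4,0,0],[0,-6.8,-0.3,0,0],[0,-6.8,0,0,0],[0,-6.8,0.2,0,0],[0,-6.8,0.5,0,0],[0,-6.8,0.7,0,0],[0,-6.8,0.9,0,0],[0,-6.8,1.1,0,0],[0,0,0,0,0]]]'

```text
clock: 19.0
tool_pos: [0.5839, 0.0155, 0.1969]
eef_rot: [-179.9, 0.0, -2.3]
wrist_force: [-0.7, 2.2, -1.3]
gripper_width: 0.0203
grasp_force: 20.8
```

```bash
python3 look.py o;python3 fit.py o .582 .034 0.008 -2 0 7
```

```text
[0.58392299 0.01448563 0.1970654 ] -2.304614504824239 [-0.58378864  3.51180093 -0.55506022] [0.63875424 0.12864587 0.08393224] 0.02071884670836656 22.6562821213156
mid [583.5  34.9   5.2] yaw pitch roll [-2.24  0.07  5.9 ] lean 5.9 6133 1.14
LF [630.8  92.7  11.3] mat [43.6 58.1]
LN [540.8  96.3  11.4] mat [-46.4  58.2]
RF [626.1 -26.5  -1. ] mat [ 43.5 -61.2]
RN [536.1 -23.   -0.9] mat [-46.5 -61.2]
```

Request:
carry_out --deltas '[[[0,-2,0.5,0,0],[0,-2,0.5,0,0],[0,-2,0.5,0,0],[0,-2,0.5,0,0],[0,-2,0.6,0,0],[0,-1.5,0.4,0,0],[0,-1.5,0.4,0,0],[0,-1.5,0.4,0,0],[0,-1.2,0.3,0,0],[0,-1,0.3,0,0],[0,-1,0.3,0,0],[0,-0.7,0.2,0,0],[0,0,0,0,0]]]'

```text
clock: 20.18
tool_pos: [0.5847, 0.0323, 0.1922]
eef_rot: [180.0, 0.0, -2.3]
wrist_force: [-1.0, 1.7, -1.3]
gripper_width: 0.0196
grasp_force: 19.7
```

```bash
python3 look.py p;python3 fit.py p .583 .035 0.00 -2 0 0
```

```text
[0.58466069 0.03218867 0.19226512] -2.3359275170445395 [-1.41697212  2.0043389  -1.75778964] [ 0.23696644  0.1697113  -0.00613131] 0.019859395634250647 19.81087625026703
mid [ 5.836e+02  3.520e+01 -1.000e-01] yaw pitch roll [-2.26  0.15  0.75] lean 0.8 6049 1.13
LF [6.309e+02 9.340e+01 5.000e-01] mat [43.7 58.8]
LN [541.   96.9   0.8] mat [-46.3  58.9]
RF [626.2 -26.5  -1. ] mat [ 43.5 -61.2]
RN [536.2 -22.9  -0.8] mat [-46.5 -61.1]
```

0.75° remains, so I lower the last bit, release gently and retreat upward.

Request:
carry_out --deltas '[[[0,-1,0.3,0,0],[0,-0.8,0.2,0,0],[0,-0.6,0.2,0,0],[0,-0.3,0.1,0,0],[0,0,0,0,0],[0,0,0,0,0],[0,0,0,0,0.24],[0,0,0,0,0.26],[0,0,0,0,0.29],[0,0,0,0,0.34],[0,0,0,0,0.4],[0,0,0,0,0.45],[0,0,0,0,0.5],[0,0,0,0,0.5]]]'

```text
clock: 21.45
tool_pos: [0.5848, 0.0349, 0.1916]
eef_rot: [-180.0, -0.0, -2.3]
wrist_force: [0.9, 0.2, -0.4]
gripper_width: 0.0429
grasp_force: 0.0
```

Request:
carry_out --deltas '[[[0,0,-5,0,0.5],[0,0,-10,0,0.5],[0,0,-15,0,0.5],[0,0,-20,0,0.5],[0,0,-25,0,0.5],[0,0,-25,0,0.5],[0,0,-20,0,0.5],[0,0,0,0,0.5],[0,0,0,0,0.5]]]'

```text
clock: 22.2
tool_pos: [0.5856, 0.0349, 0.3143]
eef_rot: [-180.0, -0.3, -2.3]
wrist_force: [0.0, 0.5, -1.1]
gripper_width: 0.0425
grasp_force: 0.0
```

```bash
python3 look.py q;python3 fit.py q .583 .035 0.00 -2 0 0
```

```text
[0.58439237 0.03496334 0.31069764] -2.3305787354124368 [ 0.95763529 -0.26463891 -0.44324564] [0.00374524 0.00133398 0.03195565] 0.042710913691071814 0.0
mid [583.6  35.3  -1. ] yaw pitch roll [-2.34  0.01 -0.08] lean 0.1 6130 1.15
LF [631.   93.4  -1.1] mat [43.8 58.8]
LN [541.1  97.1  -1.1] mat [-46.2  59. ]
RF [626.1 -26.5  -0.9] mat [ 43.5 -61.2]
RN [536.2 -22.8  -0.9] mat [-46.5 -61. ]
```

View pics/q.png

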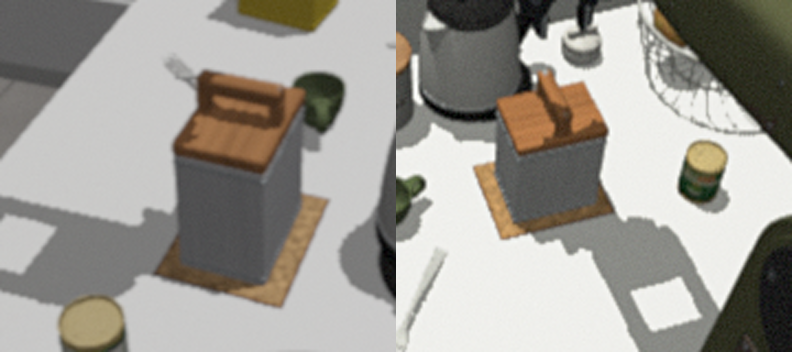

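The bin stands centred and square on the mat (left crop (240,200)), with mat showing on every side. The mug, tin and fork are unmoved, so I'm handing in.

```bash
python3 -c "
from cell import workorder
print(workorder.finish_job())"
```

```text
the job is handed in; nothing more can be done
None
```

The flour bin was walked onto its mat in two leans of about 29°, pivoting on the left near corner and then the right near corner, and the job is handed in: it stands upright, within about 2 mm and 0.2° of its place, with the mug, tin and fork unmoved; the pivot corners crept about 5 mm and 7 mm at most.

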